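# Index the finishing turntable by its hidden rim catch

## Task

Three freshly lacquered wooden knobs are drying on the round aluminium turntable, which is locked in place; feel along its rim for the one finger notch, press in the catch inside the notch to unlock the table, and push the table round anticlockwise (seen from above) to its next station, one eighth of a turn, so that the catch springs back out and locks it there. Work with the fingertips only and then move clear. The wet knobs must ride along standing and untouched, and the tin, brush, sanding block and tape roll stay where they are.

Things in the scene. Friction and masses are not known exactly. Their poses are not given: they have to be found in the camera images.
- turn_axis (a point): Centre of the turntable's top face, on its upright turning axis, 56 mm above the bench top. The round aluminium plate is 200 mm across and 24 mm thick: its rim is an upright cylinder of radius 100 mm, 32 to 56 mm above the bench, with air below it down to the plywood board. The axes of this frame are the board's and say nothing about where the notch is.
- rim_mid (a point): A point on the turning axis at mid-rim height, 44 mm up. The rim has ONE notch, not tracked; find it by feel or sight. Let u be the angle about the axis from world -x (facing the robot) turning towards -y (robot's right; anticlockwise from above). At the start the middle of the notch is at a u between -0.35 and 1.3 rad. This frame does not turn with it.
- rim_low (a point): A point on the turning axis 36 mm up: tips of shut fingers pointing straight down beside the plate, 36 to 42 mm up, can follow the rim and press the catch. The notch is cut through the whole plate, 56 mm wide at the mouth and 52 mm at its back wall, 78 mm from the axis; side walls nearly radial. This frame does not turn with it.
- board: The square plywood board, 220 x 220 x 12 mm, fixed on the bench, that carries the turntable at its centre; origin at the centre of its underside, on the turning axis; z up.
- catch (a joint): Travel of the bright steel catch in the notch, m: 0 = out (locked), face 87 mm from the axis, 13 mm in from the rim; 0.009 = fully in, flush with the back wall. 45 mm wide, 37 to 54 mm above the bench. 6 N starts it, 8 N at full press. Beyond 0.0072 the plate is free. Between stations it rides at about 0.007 by itself; at a station it springs back to 0 and stops the plate.
- plate (a joint): Turn of the plate with its notch, rad, positive anticlockwise seen from above; 0 at the start, locked within 0.02. Eight stations: the next one anticlockwise is at +0.785. Once the catch is free, about 1 N at the rim turns it, pushing on a side wall of the notch.
- knob_a_mid (a point): Middle (15 mm up) of a loose turned wooden drawer knob, 34 mm in diameter and 30 mm high, wet with lacquer, standing upright on the plate about 36 mm from the axis; its top is 86 mm above the bench. Not to be touched.
- knob_b_mid (a point): Middle (15 mm up) of a loose turned wooden drawer knob, 34 mm in diameter and 30 mm high, wet with lacquer, standing upright on the plate about 36 mm from the axis; its top is 86 mm above the bench. Not to be touched.
- knob_c_mid (a point): Middle (15 mm up) of a loose turned wooden drawer knob, 34 mm in diameter and 30 mm high, wet with lacquer, standing upright on the plate about 36 mm from the axis; its top is 86 mm above the bench. Not to be touched.
- knob_a: The knob of point knob_a_mid; origin at the centre of its foot.
- knob_b: The knob of point knob_b_mid; origin at the centre of its foot.
- knob_c: The knob of point knob_c_mid; origin at the centre of its foot.
- lacquer_tin_mid (a point): Middle (26 mm up) of a loose closed grey tin, 84 mm in diameter, 52 mm high, standing left of the turntable. Stays where it is.
- lacquer_brush_mid (a point): Middle (7 mm up) of a loose flat paint brush, 196 mm long along its y, 44 mm wide, 14 mm thick, lying left of the turntable. Stays where it is.
- cork_block_mid (a point): Middle (17 mm up) of a loose brown cork sanding block, 58 x 101 x 34 mm, near the bench's front edge on the right. Stays where it is.
- tape_roll_mid (a point): Middle (13 mm up) of a loose roll of masking tape, 98 mm in diameter, 26 mm high, lying left of the turntable. Stays where it is.
Things that resemble listed ones, but are neither listed nor needed, are in the scene too. Leave any purple look-alike of the knob_a alone.

How it is judged:
On the way, in this order (a step that is already met when the one before it is completed fails the run):
1. the catch in the notch is pressed in and its bolt is out of the slot, with the plate still nearer its first station than the next (value of joint catch above 0.0065 m and value of joint plate between -0.06 and 0.39 rad), for 0.05 s.
2. the plate stands at the next station anticlockwise and the catch has sprung back out (value of joint catch below 0.0015 m and value of joint plate between 0.745 and 0.825 rad), for 0.2 s.
At the end, for the whole second after the job is handed in: The plate is at rest one station (0.785 rad, within 0.04) anticlockwise of where it started, locked there: the catch is out to within 1.5 mm. The three knobs stand upright on the plate within 55 mm of its axis, and the tin, brush, sanding block and tape roll are within 15 mm of where they were (all of step 2 and velocity of joint plate between -0.02 and 0.02 rad/s and angle between each of knob_a_mid, knob_b_mid, knob_c_mid's own z axis and vertical below 0.1 rad and horizontal distance between each of knob_a_mid, knob_b_mid, knob_c_mid and turn_axis below 0.055 m and height (world z) of knob_a_mid between 0.066 and 0.076 m and height (world z) of knob_b_mid between 0.066 and 0.076 m and height (world z) of knob_c_mid between 0.066 and 0.076 m and distance of each of lacquer_tin_mid, lacquer_brush_mid, cork_block_mid, tape_roll_mid from where it was at the start of the episode below 0.015 m); the robot touches nothing.
It fails at once if the robot touches a wet knob (contact force between any of the fingers, the arm and knob_a above 0.5 N or contact force between any of the fingers, the arm and knob_b above 0.5 N or contact force between any of the fingers, the arm and knob_c above 0.5 N).
It fails at once if a knob is tipped, lifted, or shaken from its place on the plate (angle between any of knob_a_mid, knob_b_mid, knob_c_mid's own z axis and vertical above 0.35 rad or height (world z) of any of knob_a_mid, knob_b_mid, knob_c_mid above 0.09 m or height (world z) of any of knob_a_mid, knob_b_mid, knob_c_mid below 0.055 m or horizontal distance between any of knob_a_mid, knob_b_mid, knob_c_mid and turn_axis above 0.062 m).
It fails at once if the tin, the brush, the sanding block or the tape roll is moved by more than 15 mm (distance of any of lacquer_tin_mid, lacquer_brush_mid, cork_block_mid, tape_roll_mid from where it was at the start of the episode above 0.015 m).
It fails at once if the plate is turned clockwise, or carried on past the next station (value of joint plate below -0.1 rad or value of joint plate above 1.05 rad).
It also fails if it takes over 72 s, if anything falls off the work surface, if the arm or the gripper's body presses on something with over 40 N, if the wrist force passes 120 N, or if a joint passes its speed limit or range.

## Robot

A 6-joint arm with a two-finger parallel gripper is mounted at the origin on a cart in front of the work surface, level with it; the furniture and walls round the work are solid. World frame = base frame: x ahead of the robot, y to its left, z up, the work surface at z = 0. Lengths are in m, angles in rad, forces in N, time in s.
With the tool pointing down it reaches from about 0.425 to 0.95 m from the base axis. Payload 3.5 kg.
Tool frame: the origin (TCP) lies at the very end of the fingers, on their centre line; the grasp point (between the pads) lies 19 mm behind it; z points along the fingers, y is the line along which they close (so a half turn about z gives the same grasp; the last joint's range is limited). The gripper opens to 85 mm and grips with 20 to 120 N. Pads are 22 mm wide; open, the fingers measure 114 mm over their backs; the gripper's body (76 mm by 85 mm) begins 54 mm behind the grasp point. The pads swing forward as they close: fully open they stand 13 mm farther back than shut.
Start: joints at [1.157, 0.286, 1.577, -0, 1.279, -0.15], TCP at [0.176, 0.652, 0.231] pointing down, gripper open.
Joint ranges: [-2.77, 2.77], [-0.9, 2.22], [0.21, 2.48], [-1.53, 4.67], [0.24, 2.81], [-2.84, 2.84]. Speed limits (rad/s): [2.79, 2.79, 3.14, 3.14, 3.14, 3.14].

## Interface

Orientations are given as a unit quaternion [x, y, z, w].
In Python, from plant import ctrl gives the robot as it stands.
- The arm moves only by the tool carry_out, never from a script. Its argument "deltas" is one flat list of numbers, 6 for each row, row after row: the shift along the tool's x, y, z in m, then the turn, a rotation vector about the tool's x, y, z in rad. A call has 1 to 5 rows; each row is the pose to reach, as a shift and turn from the pose commanded when the call began, along the tool's axes at that moment; what a row does not reach only later rows make up. A row lasts 1/8 s, in which the tool goes at most 62.5 mm and 10.7 degrees, less where a joint would pass 70% of its speed; a pose out of reach is approached as far as the arm can. A call with a gripper value outside its range is refused whole. "grip" is the opening in per cent of the stroke, from 0 (shut) to 100 (fully open), set as the call begins (left out, the last holds). The fingers move at their own pace and stop on an object; "grip_force" is the grip in N (left out, the last holds). Time passes only in rows, so rows that repeat a pose let the fingers close. It gives the time, the measured TCP pose, the force, the opening and the grip force at its end, in the units of the state.
- ctrl.get_state(): the state, without advancing time (a new reading comes with each control period).
- ctrl.read_camera(name): name is "side" or "top" or "wrist"; returns (picture, depth): 480x640x3 uint8, red, green, blue; 480x640 float32, m along the optical axis (not along the pixel's ray), 0 where there is no reading.
- ctrl.camera_model(name): a dict with "intrinsics" (3x3 intrinsics, pixels), "extrinsics" (4x4, takes a point from world to camera coordinates); the wrist camera has in their place "hand_eye" (4x4, takes a point from camera to tool coordinates, whose origin is the TCP and whose axes are the flange's). Camera axes: x right, y down, z forward; pixel columns grow to the right and rows downward; lengths in m; the calibration is good to about 2 mm. The wrist camera is an equidistant fisheye: a pixel r from the principal point sees the ray r / f radians off the axis. A picture is of the moment at which its call begins: read the wrist's pose just before it. camera_model takes no time and is no camera call.
- ctrl.sign_off(): hands the job in; it is judged then, once.
Trained networks look in the newest picture that a camera, given by its name, has taken for a name from the list of things; names that differ only in an ending like _2 or _b are one class to them, and where a whole thing is asked for, a point or a joint stands for the part that bears it (a point fixed in the world has none). Each returns a list of dicts, best first, with "score" (0 to 1); they miss things now and then, are a little off and sometimes report something else, mostly with a low value. They report only what shows in the picture. A call takes as long as a camera call. They do not tell look-alikes from the thing itself.
- ctrl.find_in(camera, query): "uv" ([column, row] in pixels, amid what is visible of it).
The state is a dict: "time": time; "qpos": joint angles; "dq": joint speeds; "joint_efforts": joint torques, N m; "eef_pos": TCP position; "tcp_rot": TCP orientation; "contact_force": force on the tool from outside, world axes, zero at the start; "wrist_torque": the same for the moment, N m; "opening": opening from 0.0 (shut) to 1.0 (fully open); "finger_force": force on a finger pad.
Only numpy, scipy, OpenCV 4.12 (cv2) and the standard library are available. Lean on these libraries where they do the work, as an engineer would, in place of code of your own. Each camera call takes 0.05 s, during which the arm holds its last target. There are 200 camera calls.

## Working session

There is one attempt and no reset: what is moved stays moved. The work goes in short steps, Python scripts to look and compute and a tool call to move; the robot and the scene stay as the last step left them, time stands still between calls to the robot, and variables do not carry over. Pictures are saved under pics/ and viewed, at most 10 in all, crops included, and the job is handed in when it is done.

Besides the shell and the picture viewer there is one more tool, called by a JSON object that holds its "fn" and its "kwargs". carry_out: Moves the arm, as the interface text tells. Its arguments: {"type":"object","properties":{"deltas":{"type":"array"},"grip":{"type":"number"},"grip_force":{"type":"number"}},"required":["deltas"]}

```bash
mkdir -p pics; cat > h.py <<'E'
import numpy as np, cv2
from plant import ctrl
from scipy.spatial.transform import Rotation as R
def world(cam,depth,uv):
    m=ctrl.camera_model(cam);K=np.array(m["intrinsics"]);E=np.linalg.inv(np.array(m["extrinsics"]))
    u,v=uv;z=depth[int(round(v)),int(round(u))]
    p=np.linalg.inv(K)@[u,v,1]*z
    return E[:3,:3]@p+E[:3,3]
def cloud(cam,depth):
    m=ctrl.camera_model(cam);K=np.array(m["intrinsics"]);E=np.linalg.inv(np.array(m["extrinsics"]))
    v,u=np.mgrid[:480,:640]
    P=np.stack([u,v,np.ones_like(u)],-1)@np.linalg.inv(K).T*depth[...,None]
    return P@E[:3,:3].T+E[:3,3]
E
python3 - <<'E'
from h import *
s=ctrl.get_state();print(s["time"],s["eef_pos"],s["tcp_rot"],s["contact_force"],s["opening"])
for c in ["top","side"]:
    im,d=ctrl.read_camera(c);cv2.imwrite(f"pics/{c}0.png",im[...,::-1]);np.save(f"{c}0.npy",d)
    for q in ["board","catch","knob_a","lacquer_tin_mid","lacquer_brush_mid","cork_block_mid","tape_roll_mid"]:
        for r in ctrl.find_in(c,q)[:4]:
            print(c,q,round(r["score"],2),np.round(r["uv"]),world(c,d,r["uv"]).round(3))
E
```

```text
0.0 [0.17571553 0.65105187 0.22993957] [ 1.31522395e-01  9.91312496e-01 -1.13680878e-03 -3.21519497e-04] [ 0.28456581 -0.1154665  -0.94137049] 1.0002779165666198
top board 0.91 [349. 248.] [ 0.502 -0.069  0.043]
top catch 0.59 [367. 193.] [ 0.622 -0.11   0.088]
top catch 0.48 [404. 230.] [ 0.541 -0.197  0.055]
top catch 0.16 [348. 247.] [ 0.504 -0.068  0.047]
top knob_a 0.68 [364. 221.] [ 0.558 -0.104  0.083]
top knob_a 0.56 [365. 192.] [ 0.624 -0.106  0.084]
top knob_a 0.49 [381. 298.] [ 0.386 -0.143  0.03 ]
top knob_a 0.48 [390. 216.] [ 0.568 -0.16   0.086]
top lacquer_tin_mid 0.78 [262. 178.] [0.668 0.13  0.049]
top lacquer_brush_mid 0.58 [195. 199.] [0.628 0.296 0.015]
top cork_block_mid 0.59 [427. 320.] [ 0.333 -0.245  0.038]
top cork_block_mid 0.57 [367. 225.] [ 0.548 -0.109  0.084]
top tape_roll_mid 0.57 [253. 245.] [0.367 0.014 1.127]
side board 0.7 [368. 331.] [ 0.541 -0.204  0.018]
side catch 0.5 [366. 316.] [ 0.54  -0.197  0.05 ]
side catch 0.48 [350. 175.] [0.631 0.271 0.008]
side knob_a 0.78 [273. 297.] [ 0.393 -0.094  0.027]
side knob_a 0.76 [361. 270.] [ 0.55  -0.121  0.086]
side knob_a 0.74 [397. 267.] [ 0.617 -0.124  0.082]
side knob_a 0.62 [387. 287.] [ 0.583 -0.17   0.083]
side lacquer_tin_mid 0.96 [386. 202.] [0.664 0.099 0.05 ]
side lacquer_tin_mid 0.24 [372. 333.] [ 0.549 -0.208  0.016]
side lacquer_brush_mid 0.68 [351. 173.] [0.634 0.279 0.006]
side cork_block_mid 0.61 [254. 379.] [ 0.335 -0.27   0.034]
side tape_roll_mid 0.68 [331. 218.] [0.548 0.107 0.023]
side tape_roll_mid 0.43 [371. 332.] [ 0.547 -0.206  0.017]
side tape_roll_mid 0.36 [374. 291.] [ 0.568 -0.147  0.054]
```

```bash
python3 - <<'E'
from h import *
a=cv2.imread("pics/top0.png");b=cv2.imread("pics/side0.png")
A=cv2.resize(a[160:350,230:470],None,fx=2.5,fy=2.5,interpolation=cv2.INTER_CUBIC)
cv2.imwrite("pics/t1.png",A)
cv2.imwrite("pics/s1.png",cv2.resize(b[220:400,240:480],None,fx=3.2,fy=3.2,interpolation=cv2.INTER_CUBIC))
for c in ["top","side"]:
    P=cloud(c,np.load(c+"0.npy"))
    Q=P[(abs(P[...,2]-.056)<.006)&(abs(P[...,0]-.58)<.2)&(abs(P[...,1]+.12)<.13)][:,:2].astype(np.float32)
    # robust circle: max in directions hull
    cc,r=cv2.minEnclosingCircle(Q);print(c,len(Q),cc,r)
    # fit: hist of inliers for known radius
    best=max(((np.sum((np.hypot(*(Q-[x,y]).T)<.101)),x,y) for x in np.arange(.54,.64,.002) for y in np.arange(-.17,-.07,.002)))
    print(best)
    x,y=best[1:]
    h=Q-[x,y]; r=np.hypot(*h.T);u=np.arctan2(-h[:,1],-h[:,0])
    for k in np.arange(-.6,1.6,.1):
        s=(abs(u-k)<.05);print(round(k,2),s.sum(),(s&(r>.08)).sum(),end=" | ")
    print()
E
```

```text
top 5009 (0.5858351588249207, -0.124678835272789) 0.10053090751171112
(np.int64(5008), np.float64(0.5860000000000001), np.float64(-0.12399999999999997))
-0.6 73 32 | -0.5 73 36 | -0.4 72 34 | -0.3 71 33 | -0.2 78 36 | -0.1 79 34 | -0.0 84 37 | 0.1 91 37 | 0.2 94 34 | 0.3 94 35 | 0.4 89 33 | 0.5 95 35 | 0.6 94 37 | 0.7 76 17 | 0.8 64 12 | 0.9 77 13 | 1.0 67 10 | 1.1 68 12 | 1.2 58 10 | 1.3 64 28 | 1.4 72 36 | 1.5 62 28 | 
side 6084 (0.5871025919914246, -0.12605425715446472) 0.10273038595914841
(np.int64(6060), np.float64(0.5860000000000001), np.float64(-0.12799999999999997))
-0.6 84 38 | -0.5 91 32 | -0.4 98 40 | -0.3 118 37 | -0.2 121 43 | -0.1 106 38 | -0.0 109 39 | 0.1 119 45 | 0.2 104 40 | 0.3 122 49 | 0.4 124 46 | 0.5 122 50 | 0.6 126 51 | 0.7 98 24 | 0.8 91 15 | 0.9 80 8 | 1.0 88 8 | 1.1 82 11 | 1.2 83 11 | 1.3 111 42 | 1.4 115 52 | 1.5 117 53 |
```

View pics/t1.png

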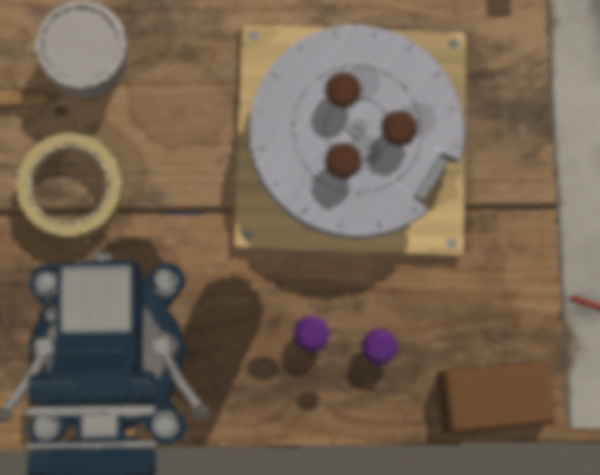

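View pics/s1.png

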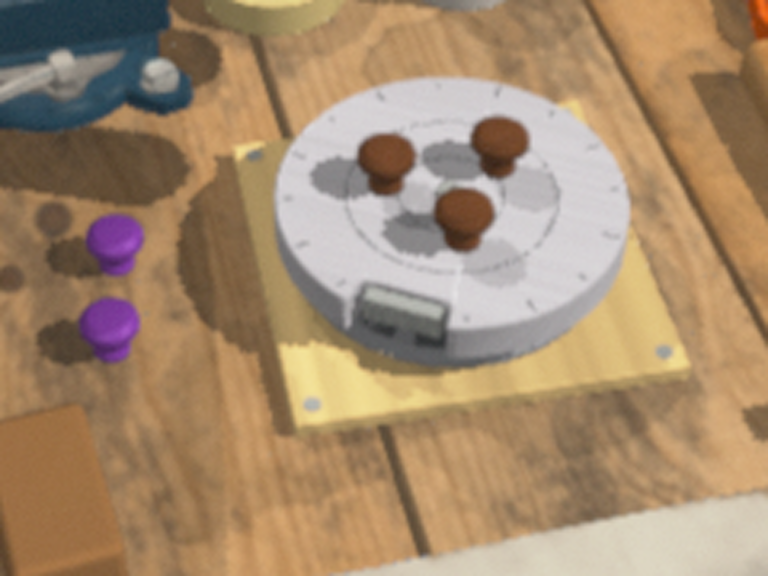

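The notch shows at lower right of the plate (top crop ~ (432,180)): u ≈ 0.98 rad, axis ≈ (0.586, -0.126). The three brown knobs stand near the middle, and the two purple look-alikes and the cork block are in front.

```bash
cat >> h.py <<'E'
C=np.array([.586,-.126])
def Rot(yaw):
    c,s=np.cos(yaw),np.sin(yaw);return np.array([[c,s,0],[s,-c,0],[0,0,-1.]])
def pol(u,r,z,yaw=None):  # tool x inward
    return (np.array([C[0]-r*np.cos(u),C[1]-r*np.sin(u),z]),Rot(u if yaw is None else yaw))
def rows(targets,base=None):
    if base is None:
        s=ctrl.get_state();base=(np.array(s["eef_pos"]),R.from_quat(s["tcp_rot"]).as_matrix())
    p0,R0=base;o=[]
    for p,Rt in targets:
        o+=list(np.r_[R0.T@(p-p0),R.from_matrix(R0.T@Rt).as_rotvec()].round(4))
    return [float(x) for x in o]
def st():
    s=ctrl.get_state();p=np.array(s["eef_pos"]);d=p[:2]-C
    print("t",round(s["time"],2),"p",p.round(4),"u,r",np.arctan2(-d[1],-d[0]).round(3),np.hypot(*d).round(4),"F",np.round(s["contact_force"],1),"op",round(s["opening"],2))
    print(R.from_quat(s["tcp_rot"]).as_matrix().round(3).tolist(),np.round(s["qpos"],2))
E
python3 - <<'E'
from h import *
st()
r=rows([(np.array([.45,.38,.23]),Rot(1.9)),(np.array([.52,.05,.23]),Rot(1.3)),pol(.98,.13,.2)])
for i in range(0,len(r),6):print(r[i:i+6])
E
```

```text
t 0.8 p [0.176  0.6516 0.2314] u,r -1.086 0.8791 F [ 0.5 -0.5  0.5] op 1.0
[[-0.965, 0.261, 0.0], [0.261, 0.965, 0.0], [-0.0, 0.0, -1.0]] [ 1.16  0.29  1.58 -0.    1.28 -0.15]
[-0.3354, -0.1908, 0.0014, 0.0, -0.0, 0.9777]
[-0.489, -0.4911, 0.0014, 0.0, -0.0, 1.5777]
[-0.5569, -0.7669, 0.0313, 0.0, -0.0, 1.8977]
```

{"fn": "carry_out", "kwargs": {"deltas": [-0.335,-0.19,0,0,0,0.978,-0.335,-0.19,0,0,0,0.978,-0.335,-0.19,0,0,0,0.978,-0.335,-0.19,0,0,0,0.978,-0.335,-0.19,0,0,0,0.978], "grip": 0}}

```text
time: 1.42
eef_pos: [0.3994, 0.4304, 0.2317]
tcp_rot: [0.568, 0.823, 0.0, 0.0]
contact_force: [0.5, 0.4, -0.2]
opening: -0.002
finger_force: 0.0
```

```bash
python3 - <<'E'
from h import *
st()
r=rows([(np.array([.52,.05,.23]),Rot(1.3)),pol(.98,.13,.2)])
for i in range(0,len(r),6):print(r[i:i+6])
E
```

```text
t 1.43 p [0.3994 0.4304 0.2317] u,r -1.247 0.5869 F [ 0.5  0.4 -0.2] op -0.0
[[-0.356, 0.935, 0.001], [0.935, 0.356, 0.001], [0.0, 0.001, -1.0]] [ 0.65  0.09  1.8  -0.    1.25  0.29]
[-0.3985, -0.0226, 0.0016, 0.0008, -0.0005, 0.6343]
[-0.6616, -0.1296, 0.0314, 0.0007, -0.0006, 0.9543]
```

{"fn": "carry_out", "kwargs": {"deltas": [-0.398,-0.022,0,0,0,0.634,-0.398,-0.022,0,0,0,0.634,-0.398,-0.022,0,0,0,0.634,-0.398,-0.022,0,0,0,0.634,-0.398,-0.022,0,0,0,0.634]}}

```text
time: 2.05
eef_pos: [0.4952, 0.1328, 0.2318]
tcp_rot: [0.794, 0.608, 0.001, 0.0]
contact_force: [0.9, 0.9, 0.2]
opening: 0.005
finger_force: 0.0
```

```bash
python3 - <<'E'
from h import *
st()
r=rows([pol(.98,.13,.2)])
for i in range(0,len(r),6):print(r[i:i+6])
E
```

```text
t 2.05 p [0.4952 0.1328 0.2318] u,r -1.233 0.2743 F [0.9 0.9 0.2] op 0.0
[[0.262, 0.965, 0.001], [0.965, -0.262, 0.0], [0.001, 0.001, -1.0]] [ 0.06 -0.08  1.97  0.    1.25  0.33]
[-0.3492, 0.1137, 0.0317, 0.0011, -0.0007, 0.326]
```

{"fn": "carry_out", "kwargs": {"deltas": [-0.35,0.114,0.032,0,0,0.326,-0.35,0.114,0.032,0,0,0.326,-0.35,0.114,0.032,0,0,0.326,-0.35,0.114,0.032,0,0,0.326,-0.35,0.114,0.032,0,0,0.326]}}

```text
time: 2.68
eef_pos: [0.5104, -0.1783, 0.2046]
tcp_rot: [0.882, 0.471, 0.0, 0.0]
contact_force: [1.1, 0.6, 0.3]
opening: 0.001
finger_force: 0.0
```

```bash
python3 - <<'E'
from h import *
st()
r=rows([pol(.98,.13,.2)])
for i in range(0,len(r),6):print(r[i:i+6])
E
```

```text
t 2.67 p [ 0.5104 -0.1783  0.2046] u,r 0.605 0.0919 F [1.1 0.6 0.3] op 0.0
[[0.557, 0.831, 0.001], [0.831, -0.557, -0.0], [0.0, 0.001, -1.0]] [-0.52  0.01  1.93  0.    1.19  0.07]
[-0.0444, 0.0336, 0.0046, 0.0012, -0.0003, 0.0001]
```

{"fn": "carry_out", "kwargs": {"deltas": [-0.045,0.033,0.005,0,0,0,-0.045,0.033,0.005,0,0,0,-0.045,0.033,0.005,0,0,0]}}

```text
time: 3.05
eef_pos: [0.5126, -0.2315, 0.1991]
tcp_rot: [0.882, 0.471, 0.0, -0.0]
contact_force: [0.8, 0.5, 0.2]
opening: -0.001
finger_force: 0.0
```

```bash
python3 - <<'E'
from h import *
st()
s=ctrl.get_state()
im,d=ctrl.read_camera("wrist");cv2.imwrite("pics/w1.png",im[...,::-1]);np.save("w1.npy",d)
m=ctrl.camera_model("wrist");print({k:np.round(v,3).tolist() for k,v in m.items() if k in("intrinsics","hand_eye")})
im,d=ctrl.read_camera("top");cv2.imwrite("pics/t2.png",cv2.resize(im[160:350,300:440,::-1],None,fx=3,fy=3))
r=rows([pol(.98,.13,.2)]);print(r)
E
```

```text
t 3.05 p [ 0.5126 -0.2315  0.1991] u,r 0.963 0.1285 F [0.8 0.5 0.2] op -0.0
[[0.557, 0.83, -0.0], [0.83, -0.557, 0.001], [0.0, -0.001, -1.0]] [-0.6   0.07  1.89  0.    1.19 -0.01]
{'intrinsics': [[371.648, 0.0, 321.584], [0.0, 371.648, 247.197], [0.0, 0.0, 1.0]], 'hand_eye': [[0.0, -0.955, -0.296, 0.075], [1.0, 0.0, 0.001, -0.0], [-0.001, -0.296, 0.955, -0.141], [0.0, 0.0, 0.0, 1.0]]}
[-0.0024, 0.0024, -0.0006, -0.0001, -0.0003, 0.0019]
```

View pics/w1.png

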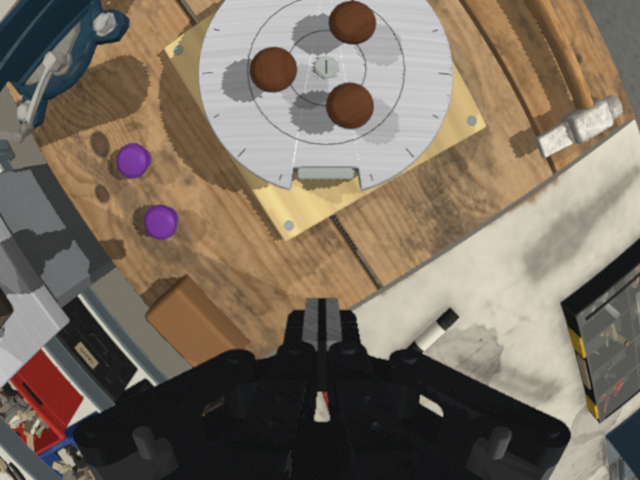

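The wrist view shows the notch with its catch at about (327,173), mouth corners (290,188) and (363,186), hub (326,67). It is nearly in line with the tool, whose tips are at column 321.

```bash
python3 - <<'E'
from h import *
m=ctrl.camera_model("wrist");K=np.array(m["intrinsics"]);H=np.array(m["hand_eye"]);d=np.load("w1.npy")
s=ctrl.get_state();p0=np.array(s["eef_pos"]);R0=R.from_quat(s["tcp_rot"]).as_matrix()
for n,(u,v) in dict(hub=(326,67),cL=(298,173),c=(327,172),cR=(357,173),mL=(289,184),mR=(366,183)).items():
    x,y=(u-K[0,2])/K[0,0],(v-K[1,2])/K[0,0];t=np.hypot(x,y)
    ray=np.array([x/t*np.sin(t),y/t*np.sin(t),np.cos(t)]);P=ray/ray[2]*d[v,u]
    T=H[:3,:3]@P+H[:3,3];W=R0@T+p0;q=W[:2]-C
    print(n,T.round(4),W.round(4),"u r",np.arctan2(-q[1],-q[0]).round(3),np.hypot(*q).round(4))
r=rows([pol(.98,.13,.2)]);print(r)
E
```

```text
hub [0.1283 0.0035 0.1422] [ 0.5871 -0.1258  0.0572] u r -2.945 0.0011
cL [ 0.046  -0.0183  0.15  ] [ 0.5233 -0.1821  0.0494] u r 0.73 0.0841
c [0.0467 0.0044 0.1501] [ 0.5426 -0.1941  0.0493] u r 1.004 0.0808
cR [0.0423 0.0317 0.1884] [ 0.5628 -0.213   0.011 ] u r 1.31 0.09
mL [ 0.0381 -0.025   0.1443] [ 0.5133 -0.185   0.0551] u r 0.682 0.0936
mR [0.0389 0.0346 0.1447] [ 0.5634 -0.2174  0.0547] u r 1.328 0.0942
[-0.0024, 0.0024, -0.0006, -0.0001, -0.0003, 0.0019]
```

{"fn": "carry_out", "kwargs": {"deltas": [-0.002,0.001,0.06,0,0,0,-0.002,0.001,0.12,0,0,0,-0.002,0.001,0.161,0,0,0,-0.002,0.001,0.161,0,0,0,-0.002,0.001,0.161,0,0,0]}}

```text
time: 3.78
eef_pos: [0.5141, -0.2341, 0.0404]
tcp_rot: [0.882, 0.471, 0.001, 0.001]
contact_force: [1.2, 0.8, -0.4]
opening: -0.001
finger_force: 0.0
```

```bash
python3 - <<'E'
from h import *
st()
r=rows([pol(.99,.105,.038)]);print(r)
E
```

```text
t 3.77 p [ 0.5141 -0.2341  0.0404] u,r 0.984 0.1299 F [ 1.2  0.8 -0.4] op -0.0
[[0.556, 0.831, 0.003], [0.831, -0.556, -0.002], [-0.0, 0.003, -1.0]] [-0.61  0.28  1.97  0.    0.89 -0.02]
[0.0249, 0.0006, 0.0024, 0.0033, 0.0, -0.0082]
```

{"fn": "carry_out", "kwargs": {"deltas": [0.015,0,0.002,0,0,0,0.028,0,0.002,0,0,0,0.028,0,0.002,0,0,0]}}

```text
time: 4.15
eef_pos: [0.5293, -0.21, 0.0372]
tcp_rot: [0.882, 0.472, 0.0, 0.001]
contact_force: [-0.2, -0.7, 0.1]
opening: 0.001
finger_force: 0.0
```

{"fn": "carry_out", "kwargs": {"deltas": [0.004,0,0,0,0,0,0.006,0,0,0,0,0,0.006,0,0,0,0,0]}}

```text
time: 4.53
eef_pos: [0.5312, -0.2066, 0.0364]
tcp_rot: [0.882, 0.471, -0.001, 0.0]
contact_force: [-2.9, -2.7, 2.1]
opening: 0.002
finger_force: 1.7
```

```bash
python3 - <<'E'
from h import *
st()
E
```

```text
t 4.53 p [ 0.5312 -0.2066  0.0364] u,r 0.973 0.0975 F [-2.9 -2.7  2.1] op 0.0
[[0.557, 0.831, -0.001], [0.831, -0.557, -0.001], [-0.001, -0.0, -1.0]] [-0.55  0.3   1.96 -0.    0.89  0.04]
```

{"fn": "carry_out", "kwargs": {"deltas": [0.003,0,-0.001,0,0,0,0.005,0,-0.001,0,0,0,0.005,0,-0.001,0,0,0]}}

```text
time: 4.9
eef_pos: [0.5331, -0.2029, 0.0366]
tcp_rot: [0.882, 0.471, -0.001, 0.0]
contact_force: [-3.6, -5.9, -0.7]
opening: -0.001
finger_force: 3.4
```

```bash
python3 - <<'E'
from h import *
st()
E
```

```text
t 4.9 p [ 0.5331 -0.2029  0.0366] u,r 0.969 0.0933 F [-3.6 -5.9 -0.7] op -0.0
[[0.556, 0.831, -0.002], [0.831, -0.556, -0.002], [-0.003, -0.001, -1.0]] [-0.54  0.3   1.95 -0.    0.89  0.05]
```

{"fn": "carry_out", "kwargs": {"deltas": [0.003,0,0,0,0,0,0.005,0,0,0,0,0,0.005,0,0,0,0,0]}}

```text
time: 5.28
eef_pos: [0.5357, -0.1991, 0.0366]
tcp_rot: [0.882, 0.471, -0.002, 0.0]
contact_force: [-4.5, -6.8, -0.6]
opening: 0.003
finger_force: 4.0
```

```bash
python3 - <<'E'
from h import *
st()
E
```

```text
t 5.28 p [ 0.5357 -0.1991  0.0366] u,r 0.969 0.0888 F [-4.5 -6.8 -0.6] op 0.0
[[0.556, 0.831, -0.003], [0.831, -0.556, -0.002], [-0.004, -0.001, -1.0]] [-0.53  0.3   1.95 -0.    0.89  0.06]
```

{"fn": "carry_out", "kwargs": {"deltas": [0.0015,0,0,0,0,0,0.0015,0.004,0,0,0,0,0.0015,0.008,0,0,0,0,0.0015,0.011,0,0,0,0,0.0015,0.011,0,0,0,0]}}

```text
time: 5.9
eef_pos: [0.5454, -0.2052, 0.0367]
tcp_rot: [0.882, 0.471, -0.002, 0.001]
contact_force: [-5.3, -10.2, -0.7]
opening: 0.001
finger_force: 5.3
```

```bash
python3 - <<'E'
from h import *
st()
E
```

```text
t 5.9 p [ 0.5454 -0.2052  0.0367] u,r 1.097 0.0889 F [ -5.3 -10.2  -0.7] op 0.0
[[0.556, 0.831, -0.003], [0.831, -0.556, -0.004], [-0.005, -0.001, -1.0]] [-0.53  0.32  1.92 -0.01  0.9   0.06]
```

```bash
cat >> h.py <<'E'
def arc(ths,drs=None):
    s=ctrl.get_state();p=np.array(s["eef_pos"]);R0=R.from_quat(s["tcp_rot"]).as_matrix();o=[]
    drs=drs or [0]*len(ths)
    for t,dr in zip(ths,drs):
        Z=R.from_euler("z",t).as_matrix();c=np.r_[C,p[2]];v=p-c
        o.append((c+Z@(v*(1+dr/np.hypot(*v[:2]))),Z@R0))
    r=rows(o)
    for i in range(0,len(r),6):print(r[i:i+6])
E
python3 - <<'E'
from h import *
arc([.05,.1,.15,.2,.25])
E
```

```text
[0.0006, 0.0044, -0.0, -0.0003, -0.0, -0.05]
[0.0015, 0.0088, -0.0, -0.0005, -0.0001, -0.1]
[0.0025, 0.0131, -0.0, -0.0008, -0.0001, -0.15]
[0.0038, 0.0173, -0.0, -0.0011, -0.0001, -0.2]
[0.0053, 0.0215, -0.0, -0.0013, -0.0002, -0.25]
```

{"fn": "carry_out", "kwargs": {"deltas": [0.0,0.0045,0,0,0,-0.02,0.001,0.009,0,0,0,-0.07,0.002,0.013,0,0,0,-0.12,0.003,0.0175,0,0,0,-0.17,0.003,0.0175,0,0,0,-0.17]}}

```text
time: 6.52
eef_pos: [0.5627, -0.2123, 0.0367]
tcp_rot: [0.839, 0.544, -0.001, 0.002]
contact_force: [-1.4, -8.5, -2.1]
opening: 0.002
finger_force: 4.3
```

```bash
python3 - <<'E'
from h import *
st()
ctrl.read_camera("top")
im,d=ctrl.read_camera("top");cv2.imwrite("pics/t3.png",cv2.resize(im[160:270,320:440,::-1],None,fx=5,fy=5,interpolation=cv2.INTER_CUBIC))
arc([.05,.1,.15,.2,.25])
E
```

```text
t 6.53 p [ 0.5627 -0.2123  0.0367] u,r 1.307 0.0894 F [-1.4 -8.5 -2.1] op 0.0
[[0.407, 0.913, -0.001], [0.913, -0.407, -0.004], [-0.004, 0.001, -1.0]] [-0.53  0.36  1.88 -0.    0.9  -0.11]
[0.0008, 0.0044, 0.0, -0.0002, 0.0001, -0.05]
[0.0018, 0.0087, 0.0, -0.0004, 0.0001, -0.1]
[0.0031, 0.013, 0.0, -0.0006, 0.0002, -0.15]
[0.0045, 0.0173, 0.0, -0.0008, 0.0003, -0.2]
[0.0062, 0.0214, 0.0, -0.001, 0.0003, -0.25]
```

View pics/t3.png

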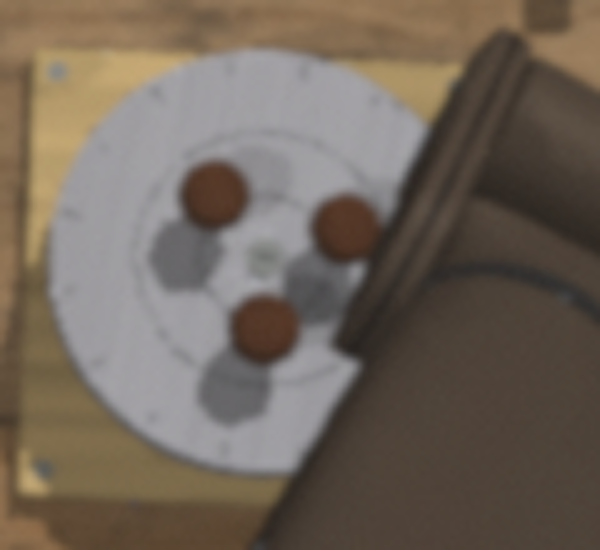

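The knobs have ridden along about 0.2–0.3 rad (upper knob now at (213,195) in the crop, hub at (263,258)), and they are standing and clear of the gripper.

```bash
python3 - <<'E'
from h import *
arc([.05,.1,.15,.2,.25],[0,0.003,.008,.012,.012])
E
```

```text
[0.0008, 0.0044, 0.0, -0.0002, 0.0001, -0.05]
[-0.0011, 0.0095, 0.0, -0.0004, 0.0001, -0.1]
[-0.0046, 0.0155, 0.0, -0.0006, 0.0002, -0.15]
[-0.0067, 0.0215, 0.0001, -0.0008, 0.0003, -0.2]
[-0.0048, 0.0262, 0.0001, -0.001, 0.0003, -0.25]
```

{"fn": "carry_out", "kwargs": {"deltas": [0.001,0.0045,0,0,0,-0.05,-0.001,0.0095,0,0,0,-0.1,-0.0045,0.0155,0,0,0,-0.15,-0.0065,0.0215,0,0,0,-0.2,-0.005,0.026,0,0,0,-0.25]}}

```text
time: 7.25
eef_pos: [0.5852, -0.2249, 0.037]
tcp_rot: [0.765, 0.644, 0.001, -0.0]
contact_force: [0.3, 1.0, -0.1]
opening: -0.0
finger_force: 0.0
```

```bash
python3 - <<'E'
from h import *
st()
s=ctrl.get_state();d=np.hypot(*(np.array(s["eef_pos"])[:2]-C));e=.1012-d
arc([.05,.1,.15,.2,.25],[e]*5)
E
```

```text
t 7.25 p [ 0.5852 -0.2249  0.037 ] u,r 1.562 0.0989 F [ 0.3  1.  -0.1] op -0.0
[[0.169, 0.986, 0.001], [0.986, -0.169, 0.001], [0.001, 0.0, -1.0]] [-0.53  0.4   1.81  0.    0.92 -0.36]
[-0.0013, 0.0053, 0.0, 0.0001, 0.0, -0.05]
[-0.0001, 0.0103, 0.0, 0.0001, 0.0, -0.1]
[0.0013, 0.0151, 0.0, 0.0002, 0.0001, -0.15]
[0.003, 0.0199, 0.0, 0.0002, 0.0001, -0.2]
[0.0049, 0.0246, 0.0, 0.0003, 0.0001, -0.25]
```

{"fn": "carry_out", "kwargs": {"deltas": [-0.0015,0.0055,0,0,0,-0.05,-0.0005,0.0105,0,0,0,-0.1,0.0013,0.015,0,0,0,-0.15,0.003,0.02,0,0,0,-0.2,0.005,0.0245,0,0,0,-0.25]}}

```text
time: 7.88
eef_pos: [0.6086, -0.2237, 0.0365]
tcp_rot: [0.678, 0.735, -0.001, -0.002]
contact_force: [-4.3, -0.7, 1.9]
opening: -0.002
finger_force: 2.0
```

```bash
python3 - <<'E'
from h import *
st()
im,d=ctrl.read_camera("wrist");cv2.imwrite("pics/w2.png",im[:,:,::-1])
s=ctrl.get_state();d=np.hypot(*(np.array(s["eef_pos"])[:2]-C));e=.1012-d
arc([.03,.06,.09,.12,.12],[e]*5)
E
```

```text
t 7.88 p [ 0.6086 -0.2237  0.0365] u,r 1.798 0.1003 F [-4.3 -0.7  1.9] op -0.0
[[-0.081, 0.997, -0.004], [0.997, 0.081, 0.002], [0.002, -0.004, -1.0]] [-0.51  0.45  1.75 -0.    0.94 -0.59]
[-0.0004, 0.0031, -0.0, 0.0001, -0.0001, -0.03]
[0.0002, 0.0061, -0.0, 0.0001, -0.0001, -0.06]
[0.0009, 0.0091, -0.0, 0.0002, -0.0002, -0.09]
[0.0017, 0.012, -0.0, 0.0003, -0.0003, -0.12]
[0.0017, 0.012, -0.0, 0.0003, -0.0003, -0.12]
```

View pics/w2.png

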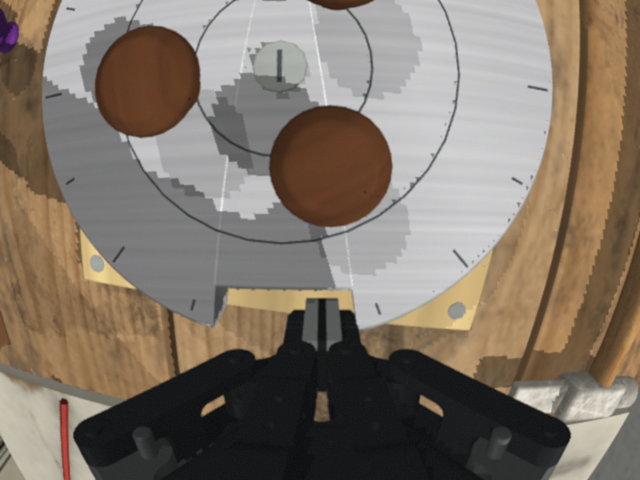

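The shut fingertips (322,300) bear on the right side wall of the notch. The catch is retracted and the knobs stand clear. The plate is at about 0.66 rad, so roughly 0.12 rad is left.

{"fn": "carry_out", "kwargs": {"deltas": [-0.0005,0.003,0,0,0,-0.03,0,0.006,0,0,0,-0.06,0.001,0.009,0,0,0,-0.09,0.0015,0.012,0,0,0,-0.12,0.0015,0.012,0,0,0,-0.12]}}

```text
time: 8.55
eef_pos: [0.6224, -0.2218, 0.0374]
tcp_rot: [0.633, 0.774, 0.0, 0.001]
contact_force: [-0.5, 0.1, 0.7]
opening: 0.002
finger_force: 0.1
```

```bash
python3 - <<'E'
from h import *
st()
s=ctrl.get_state();d=np.hypot(*(np.array(s["eef_pos"])[:2]-C));e=.1012-d
arc([.02,.04,.06],[e]*3)
E
```

```text
t 8.55 p [ 0.6224 -0.2218  0.0374] u,r 1.934 0.1025 F [-0.5  0.1  0.7] op 0.0
[[-0.198, 0.98, 0.001], [0.98, 0.198, -0.0], [-0.001, 0.001, -1.0]] [-0.5   0.47  1.73  0.    0.95 -0.7 ]
[0.0016, 0.0018, 0.0, -0.0, 0.0, -0.02]
[0.002, 0.0038, 0.0, -0.0, 0.0, -0.04]
[0.0024, 0.0058, 0.0, -0.0, 0.0001, -0.06]
```

{"fn": "carry_out", "kwargs": {"deltas": [0,0.002,0,0,0,-0.01,0,0.003,0,0,0,-0.02,0,0.003,0,0,0,-0.02]}}

```text
time: 8.93
eef_pos: [0.6234, -0.2217, 0.0373]
tcp_rot: [0.625, 0.781, -0.001, -0.001]
contact_force: [-6.4, -1.8, 1.7]
opening: 0.0
finger_force: 3.0
```

```bash
python3 - <<'E'
from h import *
st()
im,d=ctrl.read_camera("wrist");cv2.imwrite("pics/w3.png",im[:,:,::-1])
E
```

```text
t 8.93 p [ 0.6234 -0.2217  0.0373] u,r 1.944 0.1027 F [-6.4 -1.8  1.7] op 0.0
[[-0.219, 0.976, -0.004], [0.976, 0.219, -0.0], [0.0, -0.004, -1.0]] [-0.49  0.47  1.72 -0.    0.96 -0.71]
```

View pics/w3.png

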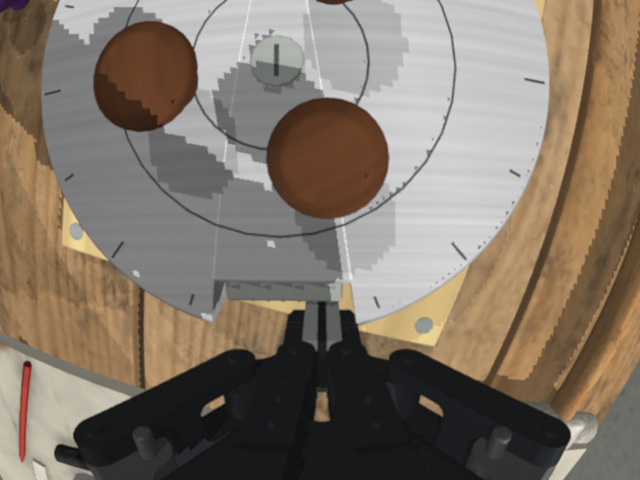

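The catch stands out again at about (280,290) in the notch, and the plate resists 6 N: it is locked. Moving clear now: off the wall, straight out, then up.

{"fn": "carry_out", "kwargs": {"deltas": [-0.002,-0.007,0,0,0,0,-0.02,-0.007,0,0,0,0,-0.05,-0.007,0,0,0,0,-0.05,-0.007,-0.05,0,0,0,-0.05,-0.007,-0.11,0,0,0]}}

```text
time: 9.6
eef_pos: [0.6282, -0.2725, 0.1463]
tcp_rot: [0.626, 0.78, 0.0, -0.002]
contact_force: [1.0, -0.7, 0.8]
opening: 0.001
finger_force: 0.0
```

{"fn": "carry_out", "kwargs": {"deltas": [-0.02,0,-0.05,0,0,0,-0.02,0,-0.1,0,0,0,-0.02,0,-0.1,0,0,0,-0.02,0,-0.1,0,0,0,-0.02,0,-0.1,0,0,0]}}

```text
time: 10.22
eef_pos: [0.6323, -0.2907, 0.2445]
tcp_rot: [0.625, 0.78, -0.0, -0.002]
contact_force: [-0.3, 0.8, 0.1]
opening: -0.0
finger_force: 0.0
```

```bash
python3 - <<'E'
from h import *
st()
im,d=ctrl.read_camera("wrist");cv2.imwrite("pics/w4.png",im[:,:,::-1])
E
```

```text
t 10.22 p [ 0.6323 -0.2907  0.2445] u,r 1.845 0.1711 F [-0.3  0.8  0.1] op -0.0
[[-0.218, 0.976, -0.003], [0.976, 0.218, 0.002], [0.003, -0.003, -1.0]] [-0.58  0.32  1.5   0.    1.32 -0.8 ]
```

View pics/w4.png

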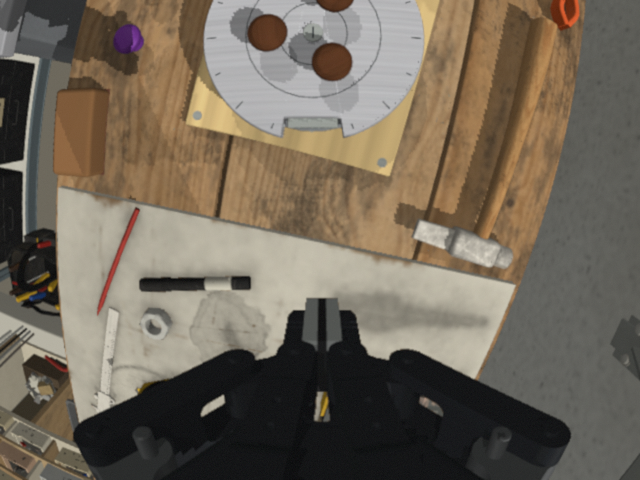

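The catch is out in the notch at (313,124), the knobs stand at (267,33), (332,62) and (335,0), and the tool is clear. Handing in.

```bash
python3 -c "
from plant import ctrl
print(ctrl.sign_off())"
```

```text
the job is handed in; nothing more can be done
None
```

The turntable is one station further anticlockwise and locked, with the catch back out, the three knobs standing untouched and the arm clear; I handed the job in at about 10 s, and no verdict was returned.

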